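# Pack the stepped fence and hold the bar square against it

### The arm

A 6-joint arm with a two-finger parallel gripper is mounted at the origin on a cart in front of the work surface, level with it; the furniture and walls round the work are solid. World frame = base frame: x ahead of the robot, y to its left, z up, the work surface at z = 0. Lengths are in mm, angles in rad, forces in N, time in s.
With the tool pointing down it reaches from about 400 to 925 mm from the base axis. Payload 12.5 kg.
Tool frame: the origin (TCP) lies on the centre line of the jaws, within the pads' length; the fingertips stand 19 mm ahead of it and the grasp point (between the pads) is the TCP; y points along the fingers, x is the direction in which the jaws open and shut, and the axes are right-handed (so a half turn about y gives the same grasp; the last joint's range is limited). The gripper opens to 95 mm and grips with 3 to 60 N. Pads are 20 mm wide; open, the fingers measure 119 mm over their backs; the gripper's body (75 mm by 180 mm) begins 59 mm behind the grasp point.
Start: joints at [1.095, 0.491, 1.559, -0, 1.092, -0.106], TCP at [225.877, 582.773, 233.661] pointing down, gripper open.
Joint ranges: [-3.1, 3.1], [-0.84, 2.19], [0.05, 2.79], [-1.13, 4.28], [0.06, 2.93], [-2.69, 2.69]. Speed limits (rad/s): [2.22, 2.22, 2.79, 3.14, 3.14, 3.14].

### API

Orientations are given as [roll, pitch, yaw] about the fixed x, y, z axes, in that order (R = Rz(yaw) Ry(pitch) Rx(roll)).
In Python, from cell import env gives the robot as it stands. The module is installed in compiled form; this text tells all that it offers.
- The arm moves only by the tool move_arm, never from a script. Its argument "rows" is a list of rows, each an object of numbers: "tx", "ty", "tz": the shift along the tool's x, y, z in cm; "rx", "ry", "rz": the turn, a rotation vector about the tool's x, y, z in rad; "grip": the opening in per cent of the stroke, from 0 (shut) to 100 (fully open). In form: [{"tx": .., "ty": .., "tz": .., "rx": .., "ry": .., "rz": .., "grip": ..}, ...]. A call has 1 to 10 rows; each row shifts and turns the commanded pose from where the row before left it, along the tool's axes as they then stand; what a row does not reach is not made up. A row lasts 1/12 s, in which the tool goes at most 41.7 mm and 7.16 degrees, less where a joint would pass 70% of its speed; a pose out of reach is approached as far as the arm can. A call is refused whole if a number of a shift passes 4.17 or a number of a turn 0.125, either way. A call with a gripper value outside its range is refused whole. The fingers move at their own pace and stop on an object; the grip force is fixed at half the most. Time passes only in rows, so rows that do not move let the fingers close. It gives the time, the measured TCP pose, the force and the opening at its end, in the units of the state.
- env.state(): the state, without advancing time (a new reading comes with each control period).
- env.read_camera(name): name is "scene" or "top"; returns (picture, depth): 400x640x3 uint8, blue, green, red; 400x640 float32, mm along the optical axis (not along the pixel's ray), 0 where there is no reading.
- env.calibration(name): a dict with "vertical_fov" (degrees; the focal length in pixels is half the picture's height over the tangent of half this angle, whatever the lens; pixels are square), "cx", "cy" (the principal point, pixels), "eye" and "rotation" of the camera in the world. Camera axes: x right, y up, looking along -z (the intrinsics and any distortion apply to the point x, -y, -z); pixel columns grow to the right and rows downward; lengths in mm; the calibration is good to about 2 mm. A picture is of the moment at which its call begins. calibration takes no time and is no camera call.
- env.job_done(): hands the job in, once; it reports no verdict.
The state is a dict: "t": time; "joints": joint angles; "qvel": joint speeds; "tau": joint torques, N m; "eef_pos": TCP position; "tcp_rot": TCP orientation; "ft_force": force on the tool from outside, world axes, zero at the start; "moment": the same for the moment, N m; "opening": opening from 0.0 (shut) to 1.0 (fully open).
Only numpy, scipy, OpenCV 4.12 (cv2) and the standard library are available. Lean on these libraries where they do the work, as an engineer would, in place of code of your own. Each camera call takes 0.05 s, during which the arm holds its last target.

### The job

The bar is to be held square against the stepped fence. Slide the standing milled block lengthways into the gap between the bar and the fence, on the side where the gap is wide enough for it: bring it in along the plate from the open outer end, not down from above, and let go of it with its whole length in front of the shallow stop. Then push the bar against the fence until it bears flush on both the deep stop and the block, and finish while still holding it pressed there, without touching the block; leave the other things where they are.

Things in the scene. Friction and masses are not known exactly. Their poses are not given: they have to be found in the camera images.
- fence: Fixed ground-steel rail lying on the plate, 20 (x) x 176 (y) x 15 mm high. Origin: centre of its underside. Its -x face looks to the robot and carries the two stop blocks, centred 52 mm to either side of the middle (y = +52 and y = -52 mm; which one is on which side changes).
- deep_stop: Fixed steel stop block bolted to the front of the rail, the thicker of the two: 26 (x) x 60 (y) x 15 mm high. Origin: on the plate, in the rail's centre line, level with the middle of the block; axes as the fence. Its front face, where the bar bears, is at x = -36 mm.
- shallow_stop: Fixed steel stop block bolted to the front of the rail, the thinner of the two: 10 (x) x 60 (y) x 15 mm high. Origin: on the plate, in the rail's centre line, level with the middle of the block; axes as the fence. Its front face is at x = -20 mm, so 16 mm farther back than the deep stop's. The wide gap lies in front of it and is open at the outer end, the one away from the deep stop.
- bar: Loose plain aluminium bar lying flat on the plate in front of the fence (on the robot's side), 40 (x) x 160 (y) x 15 mm high, 0.26 kg (varies somewhat). Origin: centre of its underside; y along the bar, -x face towards the robot. At the start it stands about 5 to 13 mm off the deep stop, a little askew, so there is a gap of about 21 to 29 mm in front of the shallow stop.
- spacer: Loose milled aluminium block with two bores, the packing piece: 50 (x, length) x 16 (y, thickness) x 40 mm high (z), about 85 g, standing on its long narrow side. Origin: centre of its underside. It stands clear of the fence, either in front of its left end or to the right of it; it is 25 mm taller than bar and stops, so it can be held above them across its thickness.
- vee: Bystander: loose steel V block, 45 x 44 x 35 mm, standing left or right of the fence, on the other side than the milled block. Origin: centre of its underside. To be left alone.
- steel_collar: Bystander: loose steel ring, 33 mm across, 20 mm high, behind the fence. Origin: centre of its underside. To be left alone.
- flanged_bush: Bystander: loose flanged steel bush, 48 mm across, 18 mm high, behind the fence. Origin: centre of its underside. To be left alone.
There are look-alikes about, which are no part of the job. What is shaped like the deep_stop but brown is not meant.

How it is judged:
By the outcome, as a careful person would: the job done as asked, in the order asked, and still so for the second after the job is handed in, while the arm keeps its last pose, push and grip.
It also fails if it takes over 58 s, if anything falls off the work surface, if the arm or the gripper's body presses on something with over 40 N, if the wrist force passes 120 N, or if a joint passes its speed limit or range.

## Working session

There is one attempt and no reset: what is moved stays moved. The work goes in short steps, Python scripts to look and compute and a tool call to move; the robot and the scene stay as the last step left them, time stands still between calls to the robot, and variables do not carry over. Pictures are saved under pics/ and viewed, and the job is handed in when it is done.

Besides the shell and the picture viewer there is one more tool, called after "Call:" in YAML: its name, and indented under it one key for each argument. move_arm: Moves the arm, as the interface text tells. Its arguments: {"type":"object","properties":{"rows":{"type":"array"}},"required":["rows"]}

```bash
mkdir -p pics
python3 - <<'E'
from cell import env
import cv2,numpy as np
s=env.state();print({k:np.round(v,3) if not isinstance(v,dict) else v for k,v in s.items()})
for n in("scene","top"):
    c=env.calibration(n);print(n,c)
    p,d=env.read_camera(n);cv2.imwrite(f"pics/{n}0.png",p);np.save(f"{n}0.npy",d)
E
```

```text
{'t': np.float64(0.0), 'joints': array([ 1.095,  0.492,  1.559,  0.   ,  1.092, -0.106]), 'qvel': array([ 0.001,  0.001, -0.001,  0.001,  0.001,  0.001]), 'tau': array([ 1.0000e-03, -6.1264e+01, -2.5817e+01,  6.9000e-02,  4.8000e-02,
       -0.0000e+00]), 'eef_pos': array([225.757, 582.551, 233.046]), 'tcp_rot': array([-1.571e+00,  1.000e-03,  1.201e+00]), 'ft_force': array([ 0.37 , -0.126,  0.076]), 'moment': array([-0.064, -0.012, -0.027]), 'opening': np.float64(1.003)}
scene {'vertical_fov': 54.158275734616296, 'cx': 319.3963092457946, 'cy': 203.58160969230443, 'eye': array([-34.86360019, 426.9648906 , 571.19347843]), 'rotation': array([ 0.89473624,  0.01168991, -2.18909877])}
top {'vertical_fov': 46.455941596973695, 'cx': 327.83583846334426, 'cy': 190.45629227138238, 'eye': array([437.12232113,  35.02301735, 878.87367899]), 'rotation': array([ 0.08445718, -0.00405275, -1.60067683])}
```

View pics/scene0.png

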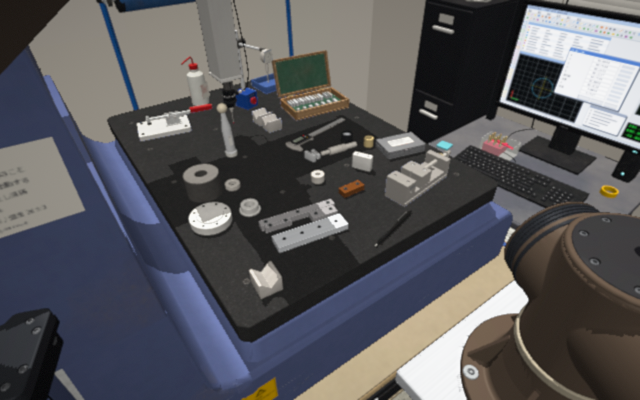

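View pics/top0.png

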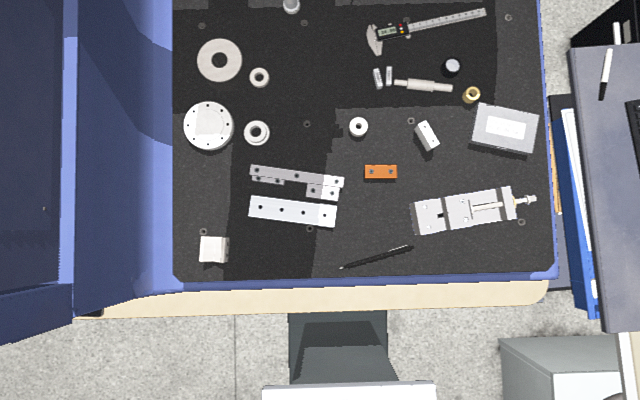

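```bash
cat > h.py <<'E'
from cell import env
import cv2,numpy as np
from scipy.spatial.transform import Rotation as R
def rot(v):
    return R.from_euler('xyz',v).as_matrix()
def cam(n):
    c=env.calibration(n);f=200/np.tan(np.radians(c['vertical_fov']/2));return f,c['cx'],c['cy'],np.array(c['eye']),rot(c['rotation'])
def ray(n,u,v):
    f,cx,cy,e,M=cam(n);return e,M@np.array([(u-cx)/f,-(v-cy)/f,-1.])
def at_z(n,u,v,z):
    e,d=ray(n,u,v);return e+d*(z-e[2])/d[2]
def at_d(n,u,v,dep):
    e,d=ray(n,u,v);return e+d*dep
def proj(n,P):
    f,cx,cy,e,M=cam(n);q=M.T@(np.array(P)-e);return cx+f*q[0]/-q[2],cy-f*q[1]/-q[2]
def crop(src,box,k,out):
    p=cv2.imread(src);x0,y0,x1,y1=box;cv2.imwrite(out,cv2.resize(p[y0:y1,x0:x1],None,fx=k,fy=k,interpolation=cv2.INTER_CUBIC))
E
python3 - <<'E'
from h import *
crop("pics/top0.png",(235,155,355,235),6,"pics/c1.png")
crop("pics/top0.png",(350,100,450,190),6,"pics/c2.png")
d=np.load("top0.npy")
for u,v in[(500,250),(200,200),(330,100),(292,211),(297,175),(427,130),(425,135),(358,125),(213,249),(450,212),(430,215),(380,171),(330,193)]:
    print(u,v,np.round(at_d("top",u,v,d[v,u]),1))
E
```

```text
500 250 [ 389.8 -290.8   -1.7]
200 200 [5.004e+02 2.708e+02 5.000e-01]
330 100 [ 6.861e+02  1.980e+01 -6.000e-01]
292 211 [473.8  96.7  16.8]
297 175 [540.3  85.7  18.7]
427 130 [ 613.4 -154.9   40.5]
425 135 [ 604.2 -150.7   40.9]
358 125 [635.1 -32.1   1.9]
213 249 [408.5 242.8  18.5]
450 212 [ 462.1 -184.9   56.4]
430 215 [ 457.8 -148.9   58.3]
380 171 [544.  -69.4  12.8]
330 193 [505.2  25.5  15.2]
```

View pics/c1.png

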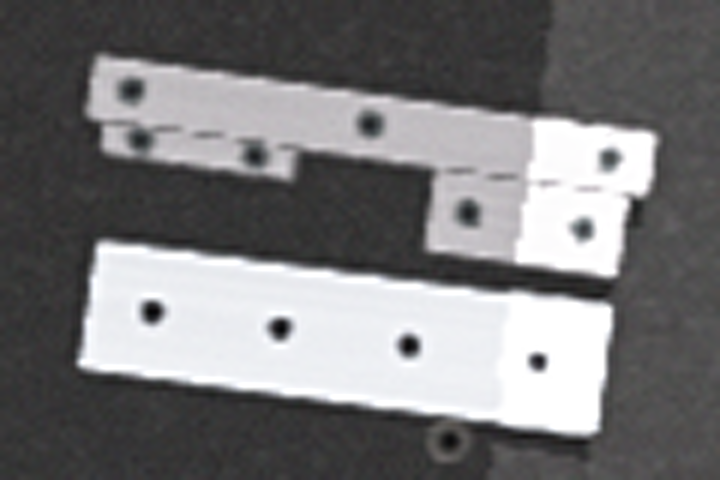

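View pics/c2.png

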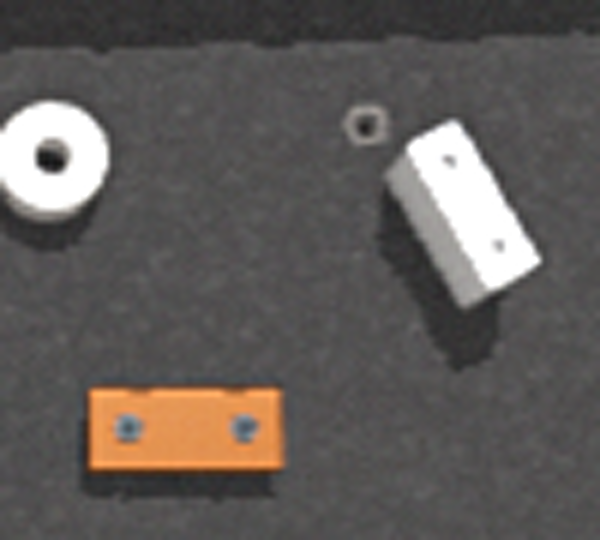

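Run:
```python
from h import *
def c1(x,y,b=(235,155)): return b[0]+(x+.5)/6-.5, b[1]+(y+.5)/6-.5
def pts(L,z,b=(235,155)): return np.array([at_z("top",*c1(x,y,b),z) for x,y in L])
def rep(n,Q):
    print(n,np.round(Q[:,:2],1).tolist(),'c',np.round(Q.mean(0),1),'sides',np.round(np.linalg.norm(np.roll(Q,-1,0)-Q,axis=1),1))
F=pts([(95,57),(657,131),(650,196),(87,120)],15);rep('fence',F)
B=pts([(97,241),(612,303),(599,436),(80,370)],15);rep('bar',B)
S=pts([(103,152),(293,182)],15);D=pts([(427,250),(617,276)],15);rep('sh',S);rep('dp',D)
def ang(a,b): v=a-b;return np.degrees(np.arctan2(-v[0],v[1]))
print('yaw fence',ang(F[0],F[1]),ang(F[3],F[2]),'bar',ang(B[0],B[1]),ang(B[3],B[2]))
P=pts([(408,150),(457,120),(542,262),(488,290)],40,(350,100));rep('sp',P)
v=P[1]-P[2];print('long dir',np.degrees(np.arctan2(v[1],v[0])),np.degrees(np.arctan2(*(P[0]-P[3])[[1,0]])))
d=np.load("top0.npy")
crop("pics/scene0.png",(250,140,400,260),5,"pics/c3.png")
crop("pics/top0.png",(160,120,290,280),4,"pics/c4.png")
```

```text
fence [[563.8, 172.4], [535.5, -1.7], [515.3, 1.1], [544.1, 175.2]] c [539.7  86.8  15. ] sides [176.5  20.4 176.5  19.9]
bar [[506.3, 172.7], [482.4, 13.9], [441.5, 19.2], [466.6, 178.6]] c [474.2  96.1  15. ] sides [160.6  41.2 161.3  40.2]
sh [[534.0, 170.4], [522.9, 111.7]] c [528.5 141.1  15. ] sides [59.8 59.8]
dp [[500.5, 70.7], [490.7, 12.1]] c [495.6  41.4  15. ] sides [59.4 59.4]
yaw fence -9.234234152564758 -9.412457546442694 bar -8.571535487112962 -8.936481999366451
sp [[624.1, -138.3], [632.9, -153.7], [588.3, -177.4], [580.2, -160.6]] c [ 606.4 -157.5   40. ] sides [17.8 50.5 18.7 49.2]
long dir 28.05196230231188 26.96870400366862
```

View pics/c3.png

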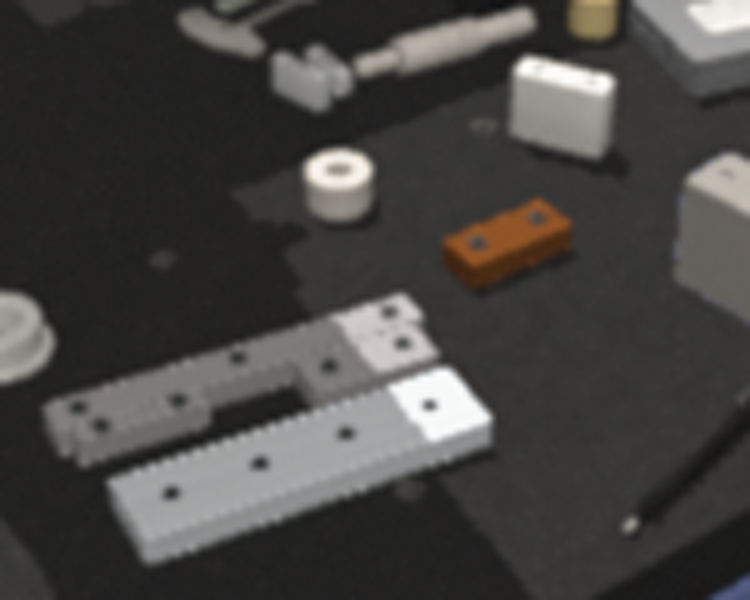

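View pics/c4.png

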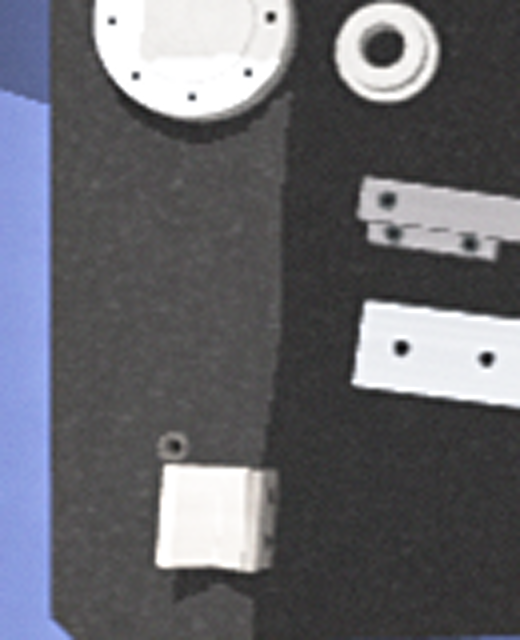

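Candidates for the spacer in the top picture are the white standing block at (427,135), the brown stop look-alike at (380,171), the collar at (358,125) and the small twin blocks at (383,77). Only (427,135) is 40 mm high and about 50×16 with two bores, so I'll take that one. The shallow stop is on the left and the deep stop on the right, so the open end of the gap is on the left.

Call:
move_arm:
  rows:
    - {"tx": -1.97,"tz": -2.22,"grip": 60}
    - {"tx": -1.97,"tz": -2.22,"grip": 60}
    - {"tx": -1.97,"tz": -2.22,"grip": 60}
    - {"tx": -1.97,"tz": -2.22,"grip": 60}
    - {"tx": -1.97,"tz": -2.22,"grip": 60}
    - {"tx": -1.97,"tz": -2.22,"grip": 60}
    - {"tx": -1.97,"tz": -2.22,"grip": 60}
    - {"tx": -1.97,"tz": -2.22,"grip": 60}
    - {"tx": -1.97,"tz": -2.22,"grip": 60}
    - {"tx": -1.97,"tz": -2.22,"grip": 60}

```text
validation failed for argument at $.ro...
```

Call:
move_arm:
  rows:
    - {"tx": -1.97,"tz": -2.22,"grip": 60}
    - {"tx": -1.97,"tz": -2.22,"grip": 60}
    - {"tx": -1.97,"tz": -2.22,"grip": 60}
    - {"tx": -1.97,"tz": -2.22,"grip": 60}
    - {"tx": -1.97,"tz": -2.22,"grip": 60}
    - {"tx": -1.97,"tz": -2.22,"grip": 60}
    - {"tx": -1.97,"tz": -2.22,"grip": 60}
    - {"tx": -1.97,"tz": -2.22,"grip": 60}
    - {"tx": -1.97,"tz": -2.22,"grip": 60}
    - {"tx": -1.97,"tz": -2.22,"grip": 60}

```text
validation failed for argument at $.ro...
```

Call:
move_arm:
  rows:
    - {"tx": -1.97,"tz": -2.22,"grip": 60}
    - {"tx": -1.97,"tz": -2.22,"grip": 60}
    - {"tx": -1.97,"tz": -2.22,"grip": 60}
    - {"tx": -1.97,"tz": -2.22,"grip": 60}
    - {"tx": -1.97,"tz": -2.22,"grip": 60}
    - {"tx": -1.97,"tz": -2.22,"grip": 60}
    - {"tx": -1.97,"tz": -2.22,"grip": 60}
    - {"tx": -1.97,"tz": -2.22,"grip": 60}

```text
validation failed for argument at $.ro...
```

Call:
move_arm:
  rows:
    - {"ry": 0.12,"grip": 60}
    - {"ry": 0.12,"grip": 60}
    - {"ry": 0.12,"grip": 60}
    - {"ry": 0.12,"grip": 60}
    - {"ry": 0.12,"grip": 60}
    - {"ry": 0.12,"grip": 60}
    - {"ry": 0.12,"grip": 60}
    - {"ry": 0.12,"grip": 60}
    - {"ry": 0.12,"grip": 60}
    - {"ry": 0.12,"grip": 60}

```text
validation failed for argument at $.ro...
```

Call:
move_arm:
  rows:
    - {"ry": 0.12,"grip": 60}
    - {"ry": 0.12,"grip": 60}
    - {"ry": 0.12,"grip": 60}
    - {"ry": 0.12,"grip": 60}
    - {"ry": 0.12,"grip": 60}
    - {"ry": 0.12,"grip": 60}
    - {"ry": 0.12,"grip": 60}
    - {"ry": 0.12,"grip": 60}
    - {"ry": 0.12,"grip": 60}

```text
validation failed for argument at $.ro...
```

Call:
move_arm:
  rows:
    - {"tx": -1.97,"ty": 0,"tz": -2.22,"rx": 0,"ry": 0,"rz": 0,"grip": 60}
    - {"tx": -1.97,"ty": 0,"tz": -2.22,"rx": 0,"ry": 0,"rz": 0,"grip": 60}

```text
t: 0.27
eef_pos: [252.6, 529.7, 232.9]
tcp_rot: [-1.571, 0.001, 1.203]
ft_force: [0.1, -0.0, -0.1]
opening: 0.911
```

Call:
move_arm:
  rows:
    - {"tx": -2.56,"ty": 0,"tz": -2.88,"rx": 0,"ry": 0,"rz": 0,"grip": 60}
    - {"tx": -2.56,"ty": 0,"tz": -2.88,"rx": 0,"ry": 0,"rz": 0,"grip": 60}
    - {"tx": -2.56,"ty": 0,"tz": -2.88,"rx": 0,"ry": 0,"rz": 0,"grip": 60}
    - {"tx": -2.56,"ty": 0,"tz": -2.88,"rx": 0,"ry": 0,"rz": 0,"grip": 60}
    - {"tx": -2.56,"ty": 0,"tz": -2.88,"rx": 0,"ry": 0,"rz": 0,"grip": 60}
    - {"tx": -2.56,"ty": 0,"tz": -2.88,"rx": 0,"ry": 0,"rz": 0,"grip": 60}
    - {"tx": -2.56,"ty": 0,"tz": -2.88,"rx": 0,"ry": 0,"rz": 0,"grip": 60}
    - {"tx": -2.56,"ty": 0,"tz": -2.88,"rx": 0,"ry": 0,"rz": 0,"grip": 60}
    - {"tx": -2.56,"ty": 0,"tz": -2.88,"rx": 0,"ry": 0,"rz": 0,"grip": 60}
    - {"tx": -2.56,"ty": 0,"tz": -2.88,"rx": 0,"ry": 0,"rz": 0,"grip": 60}

```text
t: 1.1
eef_pos: [429.4, 185.4, 233.6]
tcp_rot: [-1.571, -0.0, 1.201]
ft_force: [1.7, 1.1, 0.6]
opening: 0.598
```

Call:
move_arm:
  rows:
    - {"tx": -2.56,"ty": 0,"tz": -2.88,"rx": 0,"ry": 0,"rz": 0,"grip": 60}
    - {"tx": -2.56,"ty": 0,"tz": -2.88,"rx": 0,"ry": 0,"rz": 0,"grip": 60}
    - {"tx": -2.56,"ty": 0,"tz": -2.88,"rx": 0,"ry": 0,"rz": 0,"grip": 60}
    - {"tx": -2.56,"ty": 0,"tz": -2.88,"rx": 0,"ry": 0,"rz": 0,"grip": 60}
    - {"tx": -2.56,"ty": 0,"tz": -2.88,"rx": 0,"ry": 0,"rz": 0,"grip": 60}
    - {"tx": -2.56,"ty": 0,"tz": -2.88,"rx": 0,"ry": 0,"rz": 0,"grip": 60}
    - {"tx": -2.56,"ty": 0,"tz": -2.88,"rx": 0,"ry": 0,"rz": 0,"grip": 60}
    - {"tx": -2.56,"ty": 0,"tz": -2.88,"rx": 0,"ry": 0,"rz": 0,"grip": 60}
    - {"tx": -2.56,"ty": 0,"tz": -2.88,"rx": 0,"ry": 0,"rz": 0,"grip": 60}
    - {"tx": -2.56,"ty": 0,"tz": -2.88,"rx": 0,"ry": 0,"rz": 0,"grip": 60}

```text
t: 1.93
eef_pos: [605.4, -157.5, 233.3]
tcp_rot: [-1.57, -0.0, 1.201]
ft_force: [-0.2, -0.1, 1.0]
opening: 0.601
```

Call:
move_arm:
  rows:
    - {"tx": 0,"ty": 0,"tz": 0,"rx": 0,"ry": 0.12,"rz": 0,"grip": 60}
    - {"tx": 0,"ty": 0,"tz": 0,"rx": 0,"ry": 0.12,"rz": 0,"grip": 60}
    - {"tx": 0,"ty": 0,"tz": 0,"rx": 0,"ry": 0.12,"rz": 0,"grip": 60}
    - {"tx": 0,"ty": 0,"tz": 0,"rx": 0,"ry": 0.12,"rz": 0,"grip": 60}
    - {"tx": 0,"ty": 0,"tz": 0,"rx": 0,"ry": 0.12,"rz": 0,"grip": 60}
    - {"tx": 0,"ty": 0,"tz": 0,"rx": 0,"ry": 0.12,"rz": 0,"grip": 60}
    - {"tx": 0,"ty": 0,"tz": 0,"rx": 0,"ry": 0.12,"rz": 0,"grip": 60}
    - {"tx": 0,"ty": 0,"tz": 0,"rx": 0,"ry": 0.12,"rz": 0,"grip": 60}
    - {"tx": 0,"ty": 0,"tz": 0,"rx": 0,"ry": 0.12,"rz": 0,"grip": 60}
    - {"tx": 0,"ty": 0,"tz": 0,"rx": 0,"ry": 0.12,"rz": 0,"grip": 60}

```text
t: 2.77
eef_pos: [604.9, -155.5, 233.2]
tcp_rot: [-1.57, 0.001, -0.005]
ft_force: [0.1, -0.2, -0.2]
opening: 0.6
```

Call:
move_arm:
  rows:
    - {"tx": 0,"ty": 0,"tz": 0,"rx": 0,"ry": 0.12,"rz": 0,"grip": 60}
    - {"tx": 0,"ty": 0,"tz": 0,"rx": 0,"ry": 0.12,"rz": 0,"grip": 60}
    - {"tx": 0,"ty": 0,"tz": 0,"rx": 0,"ry": 0.12,"rz": 0,"grip": 60}
    - {"tx": 0,"ty": 0,"tz": 0,"rx": 0,"ry": 0.12,"rz": 0,"grip": 60}
    - {"tx": 0,"ty": 0,"tz": 0,"rx": 0,"ry": 0.12,"rz": 0,"grip": 60}
    - {"tx": 0,"ty": 0,"tz": 0,"rx": 0,"ry": 0.12,"rz": 0,"grip": 60}
    - {"tx": 0,"ty": 0,"tz": 0,"rx": 0,"ry": 0.12,"rz": 0,"grip": 60}
    - {"tx": 0,"ty": 0,"tz": 0,"rx": 0,"ry": 0.12,"rz": 0,"grip": 60}
    - {"tx": 0,"ty": 0,"tz": 0,"rx": 0,"ry": 0.12,"rz": 0,"grip": 60}
    - {"tx": 0,"ty": 0,"tz": 0,"rx": 0,"ry": 0,"rz": 0,"grip": 60}

```text
t: 3.6
eef_pos: [604.9, -155.5, 233.3]
tcp_rot: [-1.571, 0.001, -1.085]
ft_force: [-0.6, -0.4, -0.0]
opening: 0.601
```

```bash
cat >> h.py <<'E'
def box(cx,cy,ang,L,W,z):
    u=np.array([np.cos(ang),np.sin(ang)]);w=np.array([-u[1],u[0]])
    return [np.r_[np.array([cx,cy])+a*u*L/2+b*w*W/2,z] for a,b in((1,1),(1,-1),(-1,-1),(-1,1))]
def overlay(n,src,polys,box,k,out):
    p=cv2.imread(src);x0,y0,x1,y1=box;q=cv2.resize(p[y0:y1,x0:x1],None,fx=k,fy=k,interpolation=cv2.INTER_CUBIC)
    for P,c in polys:
        uv=np.array([[(a-x0+.5)*k-.5 for a in [proj(n,X)[0]]]+[(proj(n,X)[1]-y0+.5)*k-.5] for X in P])
        cv2.polylines(q,[np.int32(np.round(uv))],True,c,1)
    cv2.imwrite(out,q)
E
python3 - <<'E'
from h import *
b=lambda z:box(606,-157.5,np.radians(27.7),50,16,z)
pl=[(b(40),(0,0,255)),(b(0),(0,200,0))]
overlay("top","pics/top0.png",pl,(400,105,455,165),7,"pics/o1.png")
overlay("scene","pics/scene0.png",pl,(340,140,390,180),8,"pics/o2.png")
a=cv2.imread("pics/o1.png");c=cv2.imread("pics/o2.png")
h=max(a.shape[0],c.shape[0]);f=lambda i:cv2.copyMakeBorder(i,0,h-i.shape[0],0,0,0)
cv2.imwrite("pics/o12.png",np.hstack([f(a),f(c)]))
E
```

```text
(no output)
```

View pics/o12.png

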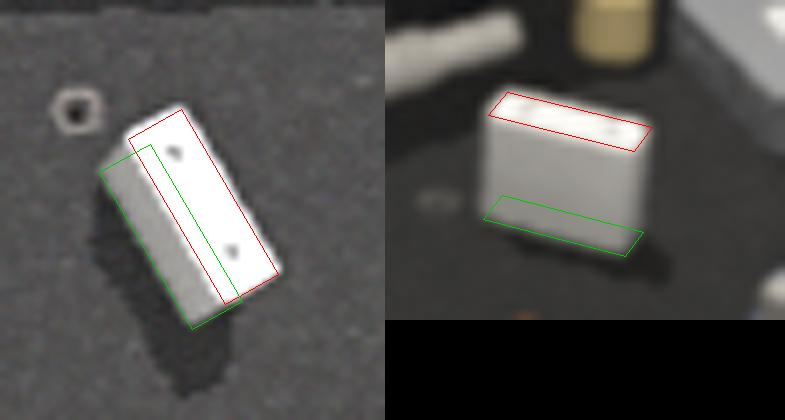

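Call:
move_arm:
  rows:
    - {"tx": 0.23,"ty": 3.0,"tz": 0,"rx": 0,"ry": 0,"rz": 0,"grip": 60}
    - {"tx": 0,"ty": 3.0,"tz": 0,"rx": 0,"ry": 0,"rz": 0,"grip": 60}
    - {"tx": 0,"ty": 3.0,"tz": 0,"rx": 0,"ry": 0,"rz": 0,"grip": 60}
    - {"tx": 0,"ty": 3.0,"tz": 0,"rx": 0,"ry": 0,"rz": 0,"grip": 60}
    - {"tx": 0,"ty": 3.0,"tz": 0,"rx": 0,"ry": 0,"rz": 0,"grip": 60}
    - {"tx": 0,"ty": 1.5,"tz": 0,"rx": 0,"ry": 0,"rz": 0,"grip": 60}
    - {"tx": 0,"ty": 0,"tz": 0,"rx": 0,"ry": 0,"rz": 0,"grip": 60}

```text
t: 4.18
eef_pos: [604.5, -157.0, 64.9]
tcp_rot: [-1.575, 0.005, -1.075]
ft_force: [-1.5, 0.7, -0.8]
opening: 0.598
```

Run:
```python
from h import *
for n,b,k in(("top",(380,80,480,180),4),("scene",(310,90,440,200),4)):
    p,d=env.read_camera(n);cv2.imwrite(f"pics/{n}1.png",p);crop(f"pics/{n}1.png",b,k,f"pics/{n}1c.png")
a=cv2.imread("pics/top1c.png");c=cv2.imread("pics/scene1c.png");a=cv2.resize(a,(440,440));cv2.imwrite("pics/j1.png",cv2.resize(np.hstack([a,c[:440]]),None,fx=.8,fy=.8))
```

```text
(no output)
```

View pics/j1.png

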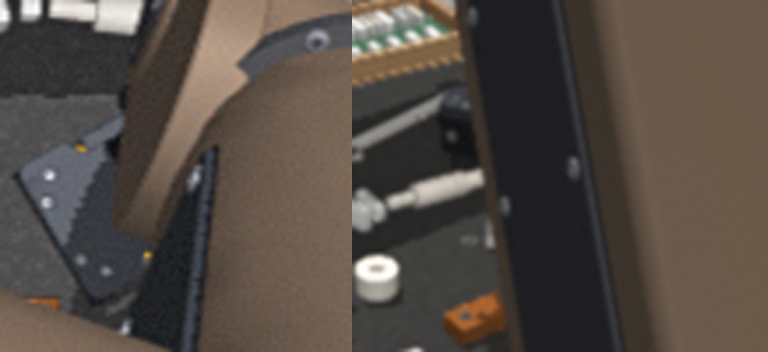

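The arm hides the block, so I'll check the settled pose.

Call:
move_arm:
  rows:
    - {"tx": 0,"ty": 0,"tz": 0,"rx": 0,"ry": 0,"rz": 0,"grip": 60}

```text
t: 4.37
eef_pos: [606.8, -157.8, 69.9]
tcp_rot: [-1.57, -0.001, -1.077]
ft_force: [-0.2, 0.3, -0.1]
opening: 0.599
```

Call:
move_arm:
  rows:
    - {"tx": 0,"ty": 1.1,"tz": 0,"rx": 0,"ry": 0,"rz": 0,"grip": 60}
    - {"tx": 0,"ty": 1.0,"tz": 0,"rx": 0,"ry": 0,"rz": 0,"grip": 60}
    - {"tx": 0,"ty": 0.6,"tz": 0,"rx": 0,"ry": 0,"rz": 0,"grip": 60}
    - {"tx": 0,"ty": 0.3,"tz": 0,"rx": 0,"ry": 0,"rz": 0,"grip": 60}
    - {"tx": 0,"ty": 0,"tz": 0,"rx": 0,"ry": 0,"rz": 0,"grip": 60}
    - {"tx": 0,"ty": 0,"tz": 0,"rx": 0,"ry": 0,"rz": 0,"grip": 60}

```text
t: 4.87
eef_pos: [606.1, -157.6, 38.4]
tcp_rot: [-1.571, 0.0, -1.079]
ft_force: [0.6, 0.0, 0.3]
opening: 0.599
```

Call:
move_arm:
  rows:
    - {"tx": 0,"ty": 0,"tz": 0,"rx": 0,"ry": 0,"rz": 0,"grip": 40}
    - {"tx": 0,"ty": 0,"tz": 0,"rx": 0,"ry": 0,"rz": 0,"grip": 30}
    - {"tx": 0,"ty": 0,"tz": 0,"rx": 0,"ry": 0,"rz": 0,"grip": 20}
    - {"tx": 0,"ty": 0,"tz": 0,"rx": 0,"ry": 0,"rz": 0,"grip": 10}
    - {"tx": 0,"ty": 0,"tz": 0,"rx": 0,"ry": 0,"rz": 0,"grip": 0}
    - {"tx": 0,"ty": 0,"tz": 0,"rx": 0,"ry": 0,"rz": 0,"grip": 0}
    - {"tx": 0,"ty": 0,"tz": 0,"rx": 0,"ry": 0,"rz": 0,"grip": 0}
    - {"tx": 0,"ty": 0,"tz": 0,"rx": 0,"ry": 0,"rz": 0,"grip": 0}

```text
t: 5.53
eef_pos: [606.2, -157.7, 38.7]
tcp_rot: [-1.571, -0.0, -1.079]
ft_force: [0.8, 0.1, 0.9]
opening: 0.17
```

Call:
move_arm:
  rows:
    - {"tx": 0,"ty": -1.0,"tz": 0,"rx": 0,"ry": 0,"rz": 0,"grip": 0}
    - {"tx": 0,"ty": -2.0,"tz": 0,"rx": 0,"ry": 0,"rz": 0,"grip": 0}
    - {"tx": 0,"ty": -2.0,"tz": 0,"rx": 0,"ry": 0,"rz": 0,"grip": 0}
    - {"tx": 0,"ty": -2.0,"tz": 0,"rx": 0,"ry": 0,"rz": 0,"grip": 0}
    - {"tx": -1.35,"ty": 0,"tz": 0.39,"rx": 0,"ry": 0,"rz": 0,"grip": 0}
    - {"tx": -2.4,"ty": 0,"tz": 0.75,"rx": 0,"ry": 0,"rz": 0,"grip": 0}
    - {"tx": -2.8,"ty": 0,"tz": 0.85,"rx": 0,"ry": 0,"rz": 0,"grip": 0}
    - {"tx": -2.8,"ty": 0,"tz": 0.85,"rx": 0,"ry": 0,"rz": 0,"grip": 0}
    - {"tx": -2.8,"ty": 0,"tz": 0.85,"rx": 0,"ry": 0,"rz": 0,"grip": 0}
    - {"tx": -2.8,"ty": 0,"tz": 0.85,"rx": 0,"ry": 0,"rz": 0,"grip": 0}

```text
t: 6.37
eef_pos: [574.5, -2.5, 108.4]
tcp_rot: [-1.571, 0.001, -1.079]
ft_force: [-0.1, 0.0, -0.6]
opening: 0.169
```

Call:
move_arm:
  rows:
    - {"tx": -2.8,"ty": 0,"tz": 0.85,"rx": 0,"ry": 0,"rz": 0,"grip": 0}
    - {"tx": -2.8,"ty": 0,"tz": 0.85,"rx": 0,"ry": 0,"rz": 0,"grip": 0}
    - {"tx": -2.8,"ty": 0,"tz": 0.85,"rx": 0,"ry": 0,"rz": 0,"grip": 0}
    - {"tx": -2.8,"ty": 0,"tz": 0.85,"rx": 0,"ry": 0,"rz": 0,"grip": 0}
    - {"tx": -2.8,"ty": 0,"tz": 0.85,"rx": 0,"ry": 0,"rz": 0,"grip": 0}
    - {"tx": -2.8,"ty": 0,"tz": 0.85,"rx": 0,"ry": 0,"rz": 0,"grip": 0}
    - {"tx": -2.8,"ty": 0,"tz": 0.85,"rx": 0,"ry": 0,"rz": 0,"grip": 0}
    - {"tx": -2.0,"ty": 0,"tz": 0.6,"rx": 0,"ry": 0,"rz": 0,"grip": 0}
    - {"tx": -0.8,"ty": 0,"tz": 0.3,"rx": 0,"ry": 0,"rz": 0,"grip": 0}

```text
t: 7.12
eef_pos: [528.6, 228.2, 108.5]
tcp_rot: [-1.571, 0.0, -1.077]
ft_force: [-0.6, 1.1, -0.2]
opening: 0.173
```

Call:
move_arm:
  rows:
    - {"tx": 0,"ty": 0,"tz": 0,"rx": 0,"ry": -0.1,"rz": 0,"grip": 0}
    - {"tx": 0,"ty": 0,"tz": 0,"rx": 0,"ry": -0.1,"rz": 0,"grip": 0}
    - {"tx": 0,"ty": 0,"tz": 0,"rx": 0,"ry": -0.1,"rz": 0,"grip": 0}
    - {"tx": 0,"ty": 0,"tz": 0,"rx": 0,"ry": -0.1,"rz": 0,"grip": 0}
    - {"tx": 0,"ty": 0,"tz": 0,"rx": 0,"ry": -0.1,"rz": 0,"grip": 0}
    - {"tx": 0,"ty": 0,"tz": 0,"rx": 0,"ry": -0.1,"rz": 0,"grip": 0}
    - {"tx": 0,"ty": 0,"tz": 0,"rx": 0,"ry": -0.1,"rz": 0,"grip": 0}
    - {"tx": 0,"ty": 0,"tz": 0,"rx": 0,"ry": -0.1,"rz": 0,"grip": 0}
    - {"tx": 0,"ty": 0,"tz": 0,"rx": 0,"ry": -0.117,"rz": 0,"grip": 0}
    - {"tx": 0,"ty": 0,"tz": 0,"rx": 0,"ry": 0,"rz": 0,"grip": 0}

```text
t: 7.95
eef_pos: [529.8, 225.1, 108.5]
tcp_rot: [-1.571, 0.001, -0.157]
ft_force: [0.5, -0.6, 0.2]
opening: 0.169
```

Run:
```python
from h import *
for n in("top","scene"):
    p,d=env.read_camera(n);cv2.imwrite(f"pics/{n}2.png",p);np.save(f"{n}2.npy",d)
s=env.state();print(s['eef_pos'],s['tcp_rot'],s['opening'],s['ft_force'])
```

```text
[529.95380839 225.21670705 108.50906926] [-1.57089092e+00  3.27358837e-04 -1.66138002e-01] 0.17121132237685552 [ 0.31186605 -0.35814798 -0.13452153]
```

View pics/top2.png

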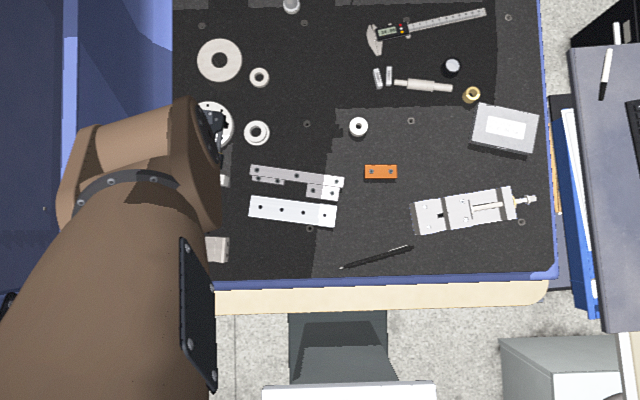

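View pics/scene2.png

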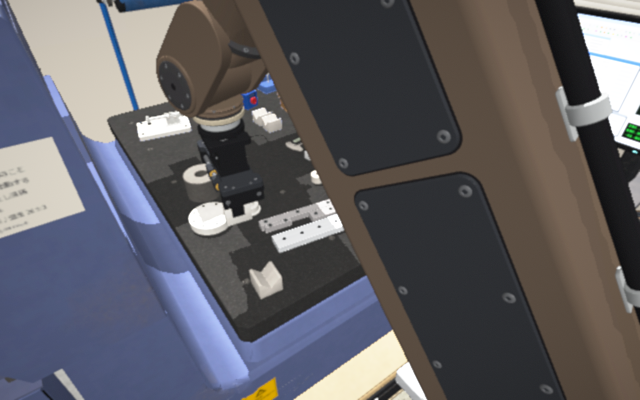

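Run:
```python
from h import *
b=lambda z:box(530,225.2,np.radians(80.6),50,16,z)
pl=[(b(110),(0,0,255)),(b(70),(0,200,0))]
overlay("top","pics/top2.png",pl,(190,160,250,220),7,"pics/o1.png")
overlay("scene","pics/scene2.png",pl,(200,170,280,230),7,"pics/o2.png")
a=cv2.imread("pics/o1.png");c=cv2.imread("pics/o2.png")
h=420
cv2.imwrite("pics/o12.png",cv2.resize(np.hstack([a,c]),None,fx=.8,fy=.8))
```

```text
(no output)
```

View pics/o12.png

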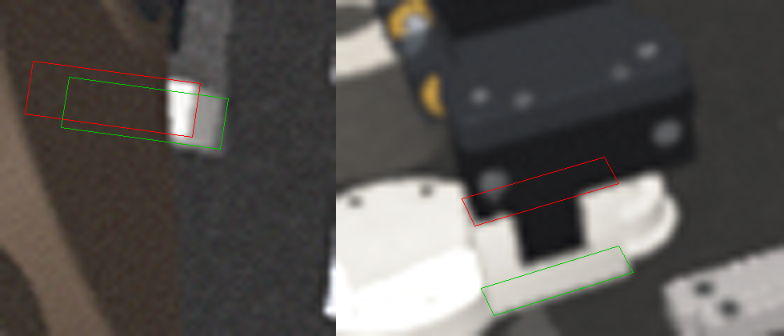

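Run:
```python
from h import *
th=np.radians(80.7);yd=np.array([np.cos(th),np.sin(th)]);xd=np.array([yd[1],-yd[0]])
F=np.array([539.7,86.8])
g=lambda x,y:F+x*xd+y*yd
def fr(x0,x1,y0,y1,z): return [np.r_[g(x,y),z] for x,y in((x0,y0),(x1,y0),(x1,y1),(x0,y1))]
pl=[(fr(-10,10,-88,88,15),(0,0,255)),(fr(-20,-10,22,82,15),(0,200,0)),(fr(-36,-10,-82,-22,15),(255,100,0)),(fr(-20,-10,22,82,0),(0,255,255)),
(box(474.2,96.1,np.radians(81.2),160,40,15),(255,0,255))]
overlay("top","pics/top2.png",pl,(240,155,350,235),7,"pics/o3.png")
overlay("scene","pics/scene0.png",pl,(250,190,360,260),7,"pics/o4.png")
print(g(-32,135),g(-31,52))
```

```text
[529.93713292 225.19684399] [517.51087149 143.12621571]
```

View pics/o3.png

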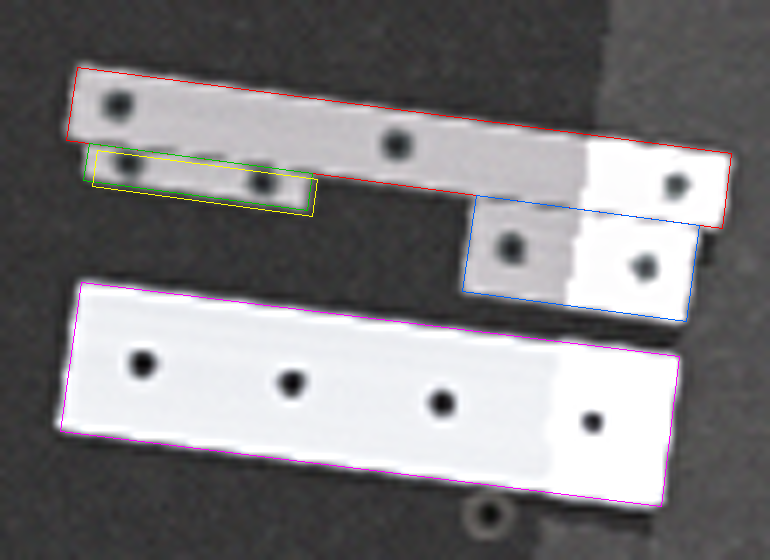

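View pics/o4.png

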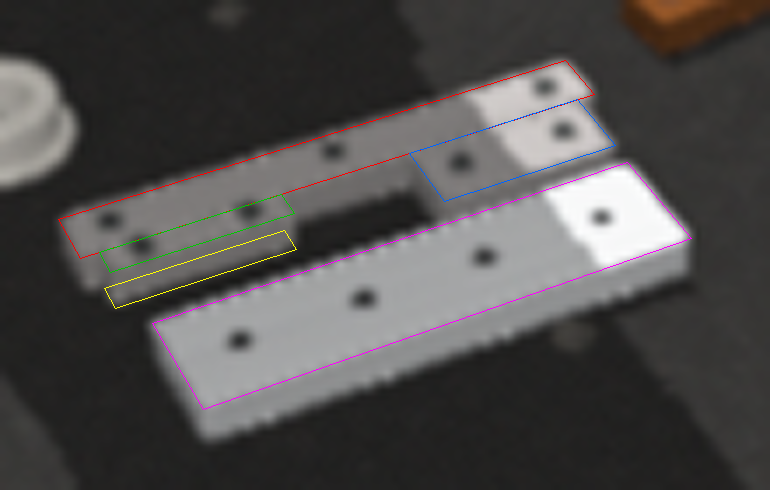

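Call:
move_arm:
  rows:
    - {"tx": -0.1,"ty": 1.5,"tz": 0,"rx": 0,"ry": -0.004,"rz": 0,"grip": 0}
    - {"tx": 0,"ty": 1.5,"tz": 0,"rx": 0,"ry": 0,"rz": 0,"grip": 0}
    - {"tx": 0,"ty": 1.5,"tz": 0,"rx": 0,"ry": 0,"rz": 0,"grip": 0}
    - {"tx": 0,"ty": 1.1,"tz": 0,"rx": 0,"ry": 0,"rz": 0,"grip": 0}
    - {"tx": 0,"ty": 0.7,"tz": 0,"rx": 0,"ry": 0,"rz": 0,"grip": 0}
    - {"tx": 0,"ty": 0.4,"tz": 0,"rx": 0,"ry": 0,"rz": 0,"grip": 0}
    - {"tx": 0,"ty": 0.2,"tz": 0,"rx": 0,"ry": 0,"rz": 0,"grip": 0}
    - {"tx": 0,"ty": 0,"tz": 0,"rx": 0,"ry": 0,"rz": 0,"grip": 0}
    - {"tx": 0,"ty": 0,"tz": 0,"rx": 0,"ry": 0,"rz": 0,"grip": 0}

```text
t: 8.8
eef_pos: [529.4, 225.7, 40.1]
tcp_rot: [-1.57, -0.001, -0.158]
ft_force: [-0.7, -1.0, -1.1]
opening: 0.172
```

```bash
cat >> h.py <<'E'
th=np.radians(80.7);yd=np.array([np.cos(th),np.sin(th)]);xd=np.array([yd[1],-yd[0]]);F=np.array([539.7,86.8])
g=lambda x,y:F+x*xd+y*yd
def fr(x0,x1,y0,y1,z): return [np.r_[g(x,y),z] for x,y in((x0,y0),(x1,y0),(x1,y1),(x0,y1))]
def st():
    s=env.state();r=s['eef_pos'][:2]-F;print('t',round(float(s['t']),2),"x'y'",np.round([r@xd,r@yd],1),'z',round(float(s['eef_pos'][2]),1),'yaw',round(float(np.degrees(s['tcp_rot'][2])),2),'f',np.round(s['ft_force'],1),'op',round(float(s['opening']),3))
E
python3 - <<'E'
from h import *
st()
E
```

```text
t 8.8 x'y' [-32.6 135.4] z 40.1 yaw -9.07 f [-0.7 -1.  -1.1] op 0.172
```

Call:
move_arm:
  rows:
    - {"tx": -0.03,"ty": 0.07,"tz": 0,"rx": 0,"ry": 0,"rz": 0,"grip": 0}
    - {"tx": 0,"ty": 0,"tz": -0.5,"rx": 0,"ry": 0,"rz": 0,"grip": 0}
    - {"tx": 0,"ty": 0,"tz": -0.8,"rx": 0,"ry": 0,"rz": 0,"grip": 0}
    - {"tx": 0,"ty": 0,"tz": -0.8,"rx": 0,"ry": 0,"rz": 0,"grip": 0}
    - {"tx": 0,"ty": 0,"tz": -0.8,"rx": 0,"ry": 0,"rz": 0,"grip": 0}
    - {"tx": 0,"ty": 0,"tz": -0.6,"rx": 0,"ry": 0,"rz": 0,"grip": 0}
    - {"tx": 0,"ty": 0,"tz": 0,"rx": 0,"ry": 0,"rz": 0,"grip": 0}

```text
t: 9.38
eef_pos: [523.2, 189.7, 39.0]
tcp_rot: [-1.571, 0.0, -0.159]
ft_force: [0.3, 0.7, -1.0]
opening: 0.172
```

Run:
```python
from h import *
st()
for n in("top","scene"):
    p,d=env.read_camera(n);cv2.imwrite(f"pics/{n}3.png",p)
crop("pics/top3.png",(190,140,350,240),4,"pics/a.png");crop("pics/scene3.png",(220,170,360,260),5,"pics/b.png")
```

```text
t 9.38 x'y' [-32.9  98.8] z 39.0 yaw -9.13 f [ 0.3  0.7 -1. ] op 0.172
```

View pics/a.png

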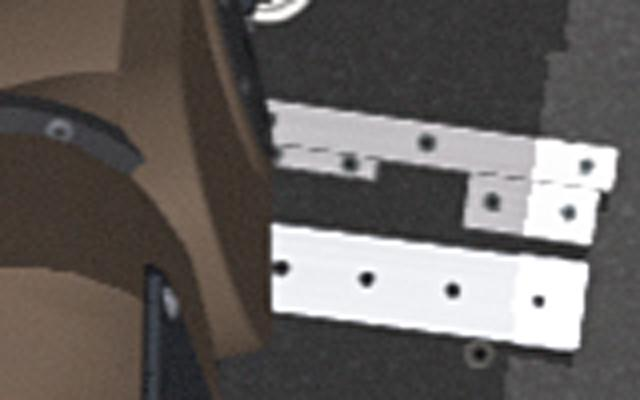

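View pics/b.png

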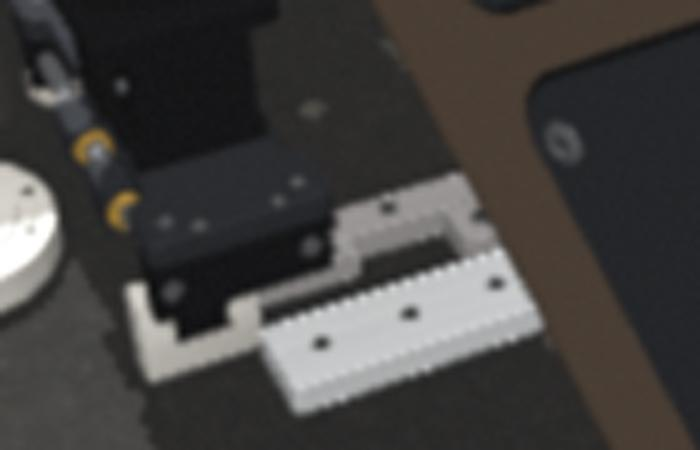

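Call:
move_arm:
  rows:
    - {"tx": 0,"ty": 0,"tz": -0.6,"rx": 0,"ry": 0,"rz": 0,"grip": 0}
    - {"tx": 0,"ty": 0,"tz": -0.7,"rx": 0,"ry": 0,"rz": 0,"grip": 0}
    - {"tx": 0,"ty": 0,"tz": -0.7,"rx": 0,"ry": 0,"rz": 0,"grip": 0}
    - {"tx": 0,"ty": 0,"tz": -0.7,"rx": 0,"ry": 0,"rz": 0,"grip": 0}
    - {"tx": 0,"ty": 0,"tz": -0.7,"rx": 0,"ry": 0,"rz": 0,"grip": 0}
    - {"tx": 0,"ty": 0,"tz": -0.7,"rx": 0,"ry": 0,"rz": 0,"grip": 0}
    - {"tx": 0,"ty": 0,"tz": -0.5,"rx": 0,"ry": 0,"rz": 0,"grip": 0}
    - {"tx": 0,"ty": 0,"tz": -0.2,"rx": 0,"ry": 0,"rz": 0,"grip": 0}
    - {"tx": 0,"ty": 0,"tz": 0,"rx": 0,"ry": 0,"rz": 0,"grip": 0}
    - {"tx": 0,"ty": 0,"tz": 0,"rx": 0,"ry": 0,"rz": 0,"grip": 0}

```text
t: 10.32
eef_pos: [515.9, 143.6, 39.0]
tcp_rot: [-1.571, -0.0, -0.158]
ft_force: [-0.2, -0.2, -1.1]
opening: 0.171
```

Run:
```python
from h import *
st()
p,d=env.read_camera("scene");cv2.imwrite(f"pics/scene4.png",p)
s=env.state()
c=(np.array(s['eef_pos'][:2])-F);x,y=c@xd,c@yd
pl=[(fr(x-8,x+8,y-25,y+25,40),(0,0,255)),(fr(x-8,x+8,y-25,y+25,0.5),(0,200,0)),(fr(-20,-10,22,82,15),(255,0,0))]
overlay("scene","pics/scene4.png",pl,(230,170,350,260),6,"pics/b.png")
```

```text
t 10.32 x'y' [-32.6  52.2] z 39.0 yaw -9.07 f [-0.2 -0.2 -1.1] op 0.171
```

View pics/b.png

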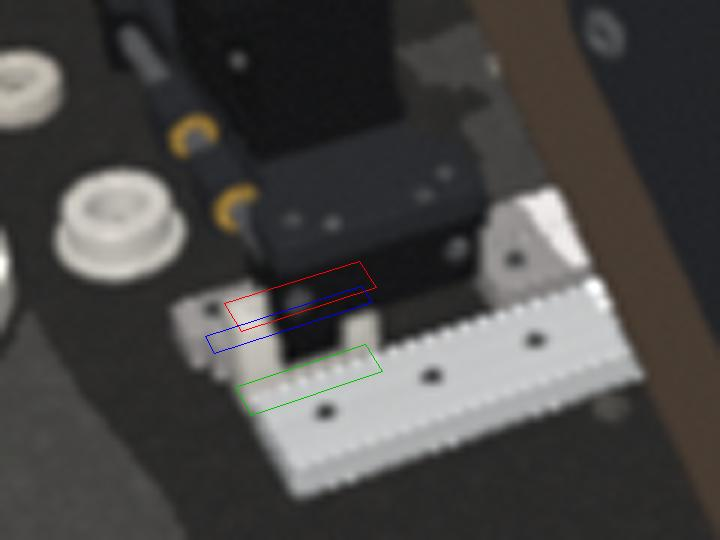

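Call:
move_arm:
  rows:
    - {"tx": 0.15,"ty": 0.02,"tz": 0,"rx": 0,"ry": 0,"rz": 0,"grip": 0}
    - {"tx": 0.15,"ty": 0,"tz": 0,"rx": 0,"ry": 0,"rz": 0,"grip": 0}
    - {"tx": 0.1,"ty": 0,"tz": 0,"rx": 0,"ry": 0,"rz": 0,"grip": 0}
    - {"tx": 0,"ty": 0,"tz": 0,"rx": 0,"ry": 0,"rz": 0,"grip": 0}
    - {"tx": 0,"ty": 0,"tz": 0,"rx": 0,"ry": 0,"rz": 0,"grip": 0}

```text
t: 10.78
eef_pos: [519.8, 143.1, 38.7]
tcp_rot: [-1.571, -0.0, -0.158]
ft_force: [-0.4, -0.2, -0.2]
opening: 0.174
```

Run:
```python
from h import *
st()
```

```text
t 10.78 x'y' [-28.7  52.4] z 38.7 yaw -9.05 f [-0.4 -0.2 -0.2] op 0.174
```

Call:
move_arm:
  rows:
    - {"tx": 0,"ty": 0,"tz": 0,"rx": 0,"ry": 0,"rz": 0,"grip": 22}
    - {"tx": 0,"ty": 0,"tz": 0,"rx": 0,"ry": 0,"rz": 0,"grip": 28}
    - {"tx": 0,"ty": 0,"tz": 0,"rx": 0,"ry": 0,"rz": 0,"grip": 34}
    - {"tx": 0,"ty": 0,"tz": 0,"rx": 0,"ry": 0,"rz": 0,"grip": 34}
    - {"tx": 0,"ty": -0.5,"tz": 0,"rx": 0,"ry": 0,"rz": 0,"grip": 34}
    - {"tx": 0,"ty": -1.0,"tz": 0,"rx": 0,"ry": 0,"rz": 0,"grip": 34}
    - {"tx": 0,"ty": -2.0,"tz": 0,"rx": 0,"ry": 0,"rz": 0,"grip": 34}
    - {"tx": 0,"ty": -2.5,"tz": 0,"rx": 0,"ry": 0,"rz": 0,"grip": 34}
    - {"tx": 0,"ty": -1.0,"tz": 0,"rx": 0,"ry": 0,"rz": 0,"grip": 34}
    - {"tx": 0,"ty": 0,"tz": 0,"rx": 0,"ry": 0,"rz": 0,"grip": 34}

```text
t: 11.62
eef_pos: [520.8, 143.2, 111.5]
tcp_rot: [-1.569, -0.005, -0.158]
ft_force: [0.1, -0.1, -0.7]
opening: 0.338
```

Run:
```python
from h import *
st()
for n in("scene","top"):
    p,d=env.read_camera(n);cv2.imwrite(f"pics/{n}5.png",p)
x,y=-28.7,52.4
pl=[(fr(x-8,x+8,y-25,y+25,40),(0,0,255)),(fr(-20,-10,22,82,15),(255,0,0))]
overlay("scene","pics/scene5.png",pl,(230,170,350,260),6,"pics/b.png")
overlay("top","pics/top5.png",pl,(230,140,350,240),6,"pics/a.png")
```

```text
t 11.62 x'y' [-27.8  52.7] z 111.5 yaw -9.05 f [ 0.1 -0.1 -0.7] op 0.338
```

View pics/b.png

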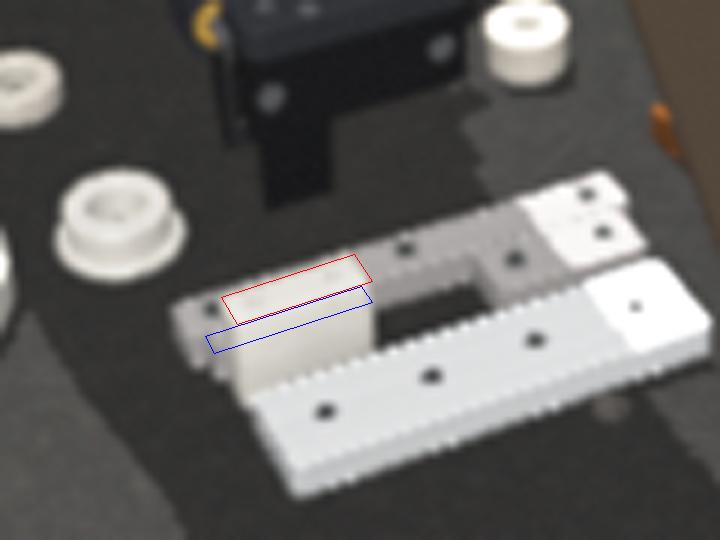

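View pics/a.png

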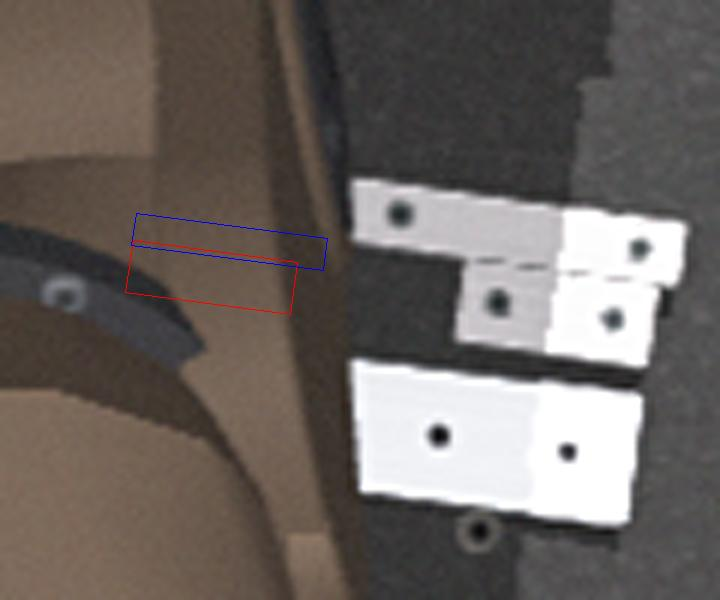

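Call:
move_arm:
  rows:
    - {"tx": -1.2,"ty": 0,"tz": -0.8,"rx": 0,"ry": 0,"rz": 0,"grip": 60}
    - {"tx": -1.8,"ty": 0,"tz": -1.2,"rx": 0,"ry": 0,"rz": 0,"grip": 80}
    - {"tx": -2.0,"ty": 0,"tz": -1.3,"rx": 0,"ry": 0,"rz": 0,"grip": 100}
    - {"tx": -2.0,"ty": 0,"tz": -1.3,"rx": 0,"ry": 0,"rz": 0,"grip": 100}
    - {"tx": -1.2,"ty": 0,"tz": -0.8,"rx": 0,"ry": 0,"rz": 0,"grip": 100}
    - {"tx": 0,"ty": 0,"tz": 0,"rx": 0,"ry": -0.12,"rz": 0,"grip": 100}
    - {"tx": 0,"ty": 0,"tz": 0,"rx": 0,"ry": -0.12,"rz": 0,"grip": 100}
    - {"tx": 0,"ty": 0,"tz": 0,"rx": 0,"ry": -0.12,"rz": 0,"grip": 100}
    - {"tx": 0,"ty": 0,"tz": 0,"rx": 0,"ry": -0.12,"rz": 0,"grip": 100}
    - {"tx": 0,"ty": 0,"tz": 0,"rx": 0,"ry": -0.12,"rz": 0,"grip": 100}

```text
t: 12.55
eef_pos: [429.7, 102.5, 107.7]
tcp_rot: [-1.57, 0.002, 0.448]
ft_force: [-0.5, -0.1, 0.4]
opening: 0.972
```

Call:
move_arm:
  rows:
    - {"tx": 0,"ty": 0,"tz": 0,"rx": 0,"ry": -0.12,"rz": 0,"grip": 100}
    - {"tx": 0,"ty": 0,"tz": 0,"rx": 0,"ry": -0.12,"rz": 0,"grip": 100}
    - {"tx": 0,"ty": 0,"tz": 0,"rx": 0,"ry": -0.12,"rz": 0,"grip": 100}
    - {"tx": 0,"ty": 0,"tz": 0,"rx": 0,"ry": -0.12,"rz": 0,"grip": 100}
    - {"tx": 0,"ty": 0,"tz": 0,"rx": 0,"ry": -0.12,"rz": 0,"grip": 100}
    - {"tx": 0,"ty": 0,"tz": 0,"rx": 0,"ry": -0.12,"rz": 0,"grip": 100}
    - {"tx": 0,"ty": 0,"tz": 0,"rx": 0,"ry": -0.12,"rz": 0,"grip": 100}
    - {"tx": 0,"ty": 0,"tz": 0,"rx": 0,"ry": -0.12,"rz": 0,"grip": 100}
    - {"tx": 0,"ty": 0,"tz": 0,"rx": 0,"ry": 0,"rz": 0,"grip": 100}
    - {"tx": 0,"ty": 0,"tz": 0,"rx": 0,"ry": 0,"rz": 0,"grip": 100}

```text
t: 13.38
eef_pos: [429.9, 102.6, 108.0]
tcp_rot: [-1.569, 0.0, 1.398]
ft_force: [-0.2, 0.1, 0.1]
opening: 0.996
```

Run:
```python
from h import *
st()
for n in("scene","top"):
    p,d=env.read_camera(n);cv2.imwrite(f"pics/{n}6.png",p)
```

```text
t 13.38 x'y' [-110.9   -2.2] z 108.0 yaw 80.11 f [-0.2  0.1  0.1] op 0.996
```

View pics/scene6.png

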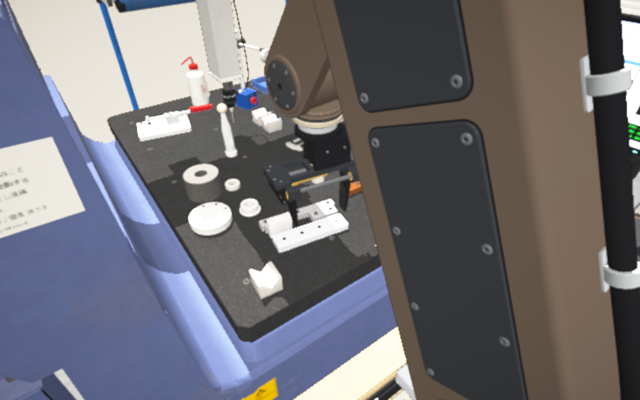

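View pics/top6.png

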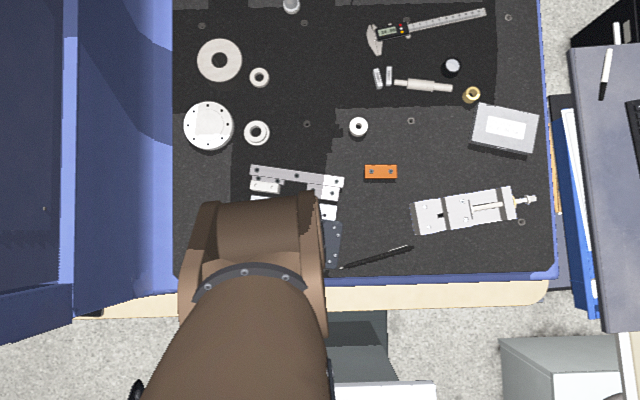

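Call:
move_arm:
  rows:
    - {"tx": 0,"ty": 1.5,"tz": 0,"rx": 0,"ry": -0.01,"rz": 0,"grip": 100}
    - {"tx": 0,"ty": 2.0,"tz": 0,"rx": 0,"ry": 0,"rz": 0,"grip": 100}
    - {"tx": 0,"ty": 2.0,"tz": 0,"rx": 0,"ry": 0,"rz": 0,"grip": 100}
    - {"tx": 0,"ty": 1.5,"tz": 0,"rx": 0,"ry": 0,"rz": 0,"grip": 100}
    - {"tx": 0,"ty": 1.0,"tz": 0,"rx": 0,"ry": 0,"rz": 0,"grip": 100}
    - {"tx": 0,"ty": 0.4,"tz": 0,"rx": 0,"ry": 0,"rz": 0,"grip": 100}
    - {"tx": 0,"ty": 0,"tz": 0,"rx": 0,"ry": 0,"rz": 0,"grip": 100}
    - {"tx": 0,"ty": 0,"tz": 0,"rx": 0,"ry": 0,"rz": 0,"grip": 100}

```text
t: 14.15
eef_pos: [430.3, 102.6, 24.9]
tcp_rot: [-1.571, -0.0, 1.411]
ft_force: [-0.3, 0.0, 0.6]
opening: 0.998
```

Run:
```python
from h import *
st()
p,d=env.read_camera("scene");cv2.imwrite(f"pics/scene7.png",p)
crop("pics/scene7.png",(230,170,370,270),5,"pics/b.png")
p=cv2.imread("pics/top6.png")
pl=[(fr(-36.7,-20.7,27.4,77.4,40),(0,0,255)),(fr(-20,-10,22,82,15),(255,0,0))]
overlay("top","pics/top6.png",pl,(235,155,345,235),6,"pics/a.png")
```

```text
t 14.15 x'y' [-110.5   -2.1] z 24.9 yaw 80.84 f [-0.3  0.   0.6] op 0.998
```

View pics/b.png

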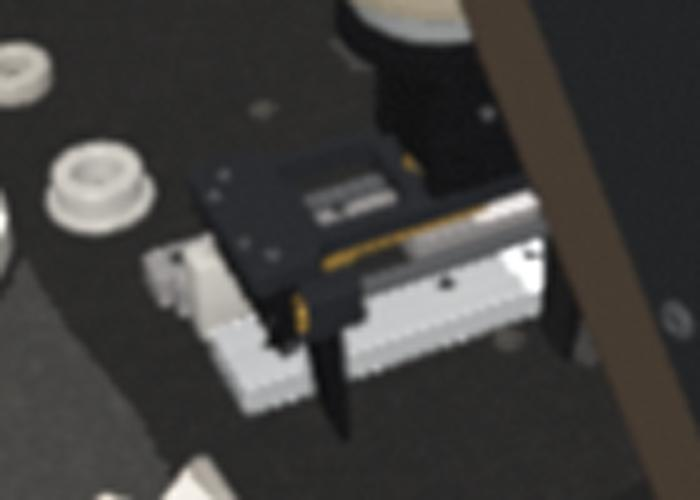

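View pics/a.png

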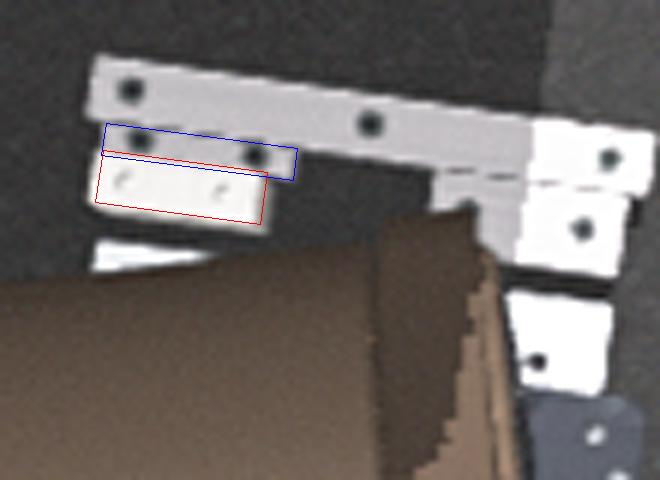

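Call:
move_arm:
  rows:
    - {"tx": 0,"ty": 0,"tz": -0.4,"rx": 0,"ry": 0,"rz": 0,"grip": 100}
    - {"tx": 0,"ty": 0,"tz": -0.4,"rx": 0,"ry": 0,"rz": 0,"grip": 100}
    - {"tx": 0,"ty": 0,"tz": -0.3,"rx": 0,"ry": 0,"rz": 0,"grip": 100}
    - {"tx": 0,"ty": 0,"tz": -0.2,"rx": 0,"ry": 0,"rz": 0,"grip": 100}
    - {"tx": 0,"ty": 0,"tz": -0.2,"rx": 0,"ry": 0,"rz": 0,"grip": 100}
    - {"tx": 0,"ty": 0,"tz": -0.2,"rx": 0,"ry": 0,"rz": 0,"grip": 100}
    - {"tx": 0,"ty": 0,"tz": -0.2,"rx": 0,"ry": 0,"rz": 0,"grip": 100}
    - {"tx": 0,"ty": 0,"tz": 0,"rx": 0,"ry": 0,"rz": 0,"grip": 100}

```text
t: 14.87
eef_pos: [449.3, 99.5, 24.7]
tcp_rot: [-1.571, -0.0, 1.412]
ft_force: [-0.5, 0.1, 0.9]
opening: 0.999
```

Run:
```python
from h import *
st()
```

```text
t 14.87 x'y' [-91.2  -2. ] z 24.7 yaw 80.9 f [-0.5  0.1  0.9] op 0.999
```

Call:
move_arm:
  rows:
    - {"tx": 0,"ty": 0,"tz": -0.15,"rx": 0,"ry": 0,"rz": 0,"grip": 100}
    - {"tx": 0,"ty": 0,"tz": -0.15,"rx": 0,"ry": 0,"rz": 0,"grip": 100}
    - {"tx": 0,"ty": 0,"tz": 0,"rx": 0,"ry": 0,"rz": 0,"grip": 100}

```text
t: 15.12
eef_pos: [452.3, 99.1, 24.7]
tcp_rot: [-1.571, -0.0, 1.412]
ft_force: [-0.5, -1.3, 1.7]
opening: 1.0
```

Run:
```python
from h import *
st()
for n in("scene","top"):
    p,d=env.read_camera(n);cv2.imwrite(f"pics/{n}8.png",p)
crop("pics/scene8.png",(230,170,370,270),5,"pics/b.png")
crop("pics/top8.png",(235,155,345,235),6,"pics/a.png")
```

```text
t 15.12 x'y' [-88.2  -2. ] z 24.7 yaw 80.9 f [-0.5 -1.3  1.7] op 1.0
```

View pics/b.png

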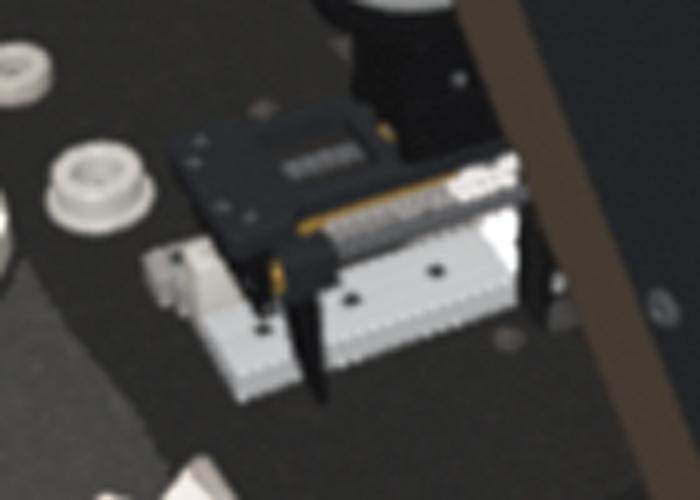

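View pics/a.png

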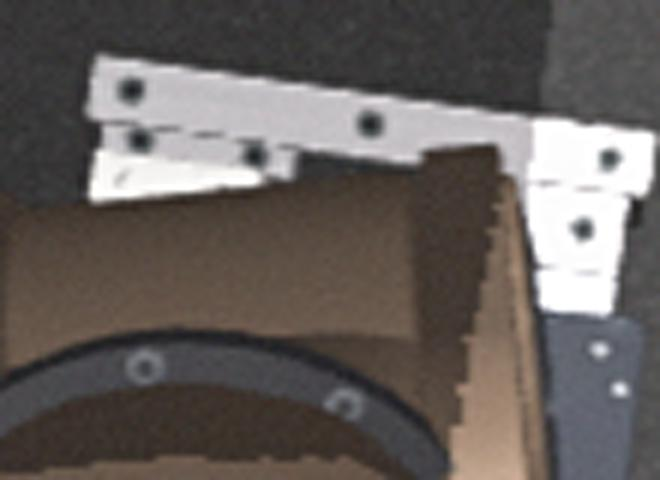

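Call:
move_arm:
  rows:
    - {"tx": 0,"ty": 0,"tz": -0.05,"rx": 0,"ry": 0,"rz": 0,"grip": 100}
    - {"tx": 0,"ty": 0,"tz": -0.05,"rx": 0,"ry": 0,"rz": 0,"grip": 100}
    - {"tx": 0,"ty": 0,"tz": 0,"rx": 0,"ry": 0,"rz": 0,"grip": 100}

```text
t: 15.47
eef_pos: [452.4, 99.1, 24.7]
tcp_rot: [-1.569, 0.0, 1.412]
ft_force: [-5.0, 1.9, 1.8]
opening: 0.998
```

Call:
move_arm:
  rows:
    - {"tx": 0,"ty": 0,"tz": -0.05,"rx": 0,"ry": 0,"rz": 0,"grip": 100}
    - {"tx": 0,"ty": 0,"tz": 0,"rx": 0,"ry": 0,"rz": 0,"grip": 100}

```text
t: 15.63
eef_pos: [452.5, 99.0, 24.7]
tcp_rot: [-1.569, 0.0, 1.412]
ft_force: [-5.6, 2.4, 3.1]
opening: 1.003
```

Run:
```python
from h import *
st();print(env.state()['moment'])
```

```text
t 15.63 x'y' [-88.  -2.] z 24.7 yaw 80.9 f [-5.6  2.4  3.1] op 1.003
[ 0.44455217  1.09562586 -0.04550167]
```

Call:
move_arm:
  rows:
    - {"tx": 0,"ty": 0,"tz": -0.08,"rx": 0,"ry": 0,"rz": 0,"grip": 100}
    - {"tx": 0,"ty": 0,"tz": -0.08,"rx": 0,"ry": 0,"rz": 0,"grip": 100}
    - {"tx": 0,"ty": 0,"tz": -0.08,"rx": 0,"ry": 0,"rz": 0,"grip": 100}
    - {"tx": 0,"ty": 0,"tz": 0,"rx": 0,"ry": 0,"rz": 0,"grip": 100}
    - {"tx": 0,"ty": 0,"tz": 0,"rx": 0,"ry": 0,"rz": 0,"grip": 100}

```text
t: 16.05
eef_pos: [452.9, 98.9, 24.6]
tcp_rot: [-1.564, 0.001, 1.411]
ft_force: [-13.6, 8.1, 9.1]
opening: 0.999
```

Run:
```python
from h import *
st();print(env.state()['moment'])
for n in("scene","top"):
    p,d=env.read_camera(n);cv2.imwrite(f"pics/{n}9.png",p)
bar=fr(-76,-36,-81.4,78.6,15)
overlay("scene","pics/scene9.png",[(bar,(0,0,255)),(fr(-36,-20,27,77,40),(0,200,0))],(230,170,350,260),6,"pics/b.png")
crop("pics/top9.png",(235,155,345,235),7,"pics/a.png")
```

```text
t 16.05 x'y' [-87.6  -2.1] z 24.6 yaw 80.87 f [-13.6   8.1   9.1] op 0.999
[ 1.20928843  2.41499223 -0.28031986]
```

View pics/b.png

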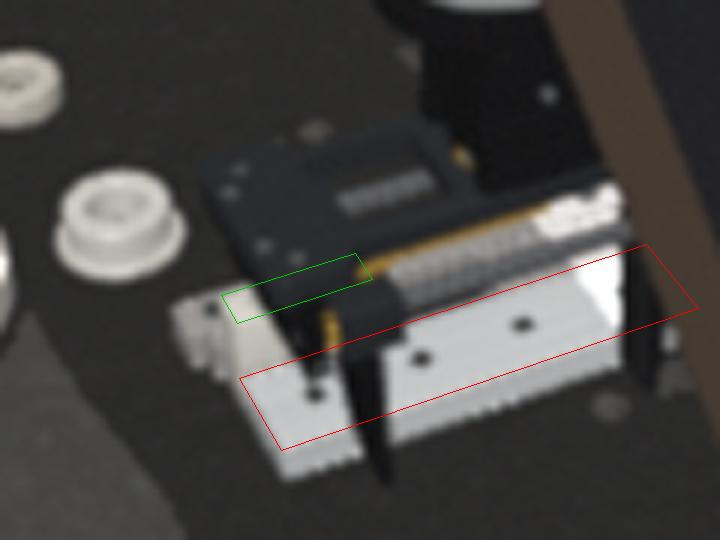

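View pics/a.png

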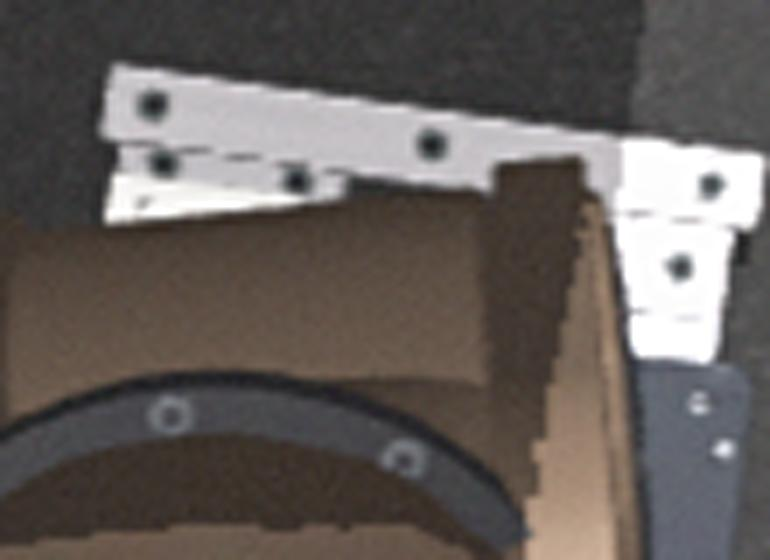

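Call:
move_arm:
  rows:
    - {"tx": 0.05,"ty": -0.06,"tz": 0,"rx": 0,"ry": 0,"rz": 0,"grip": 100}
    - {"tx": 0.04,"ty": -0.05,"tz": 0,"rx": 0,"ry": 0,"rz": 0,"grip": 100}
    - {"tx": 0,"ty": 0,"tz": 0,"rx": 0,"ry": 0,"rz": 0,"grip": 100}
    - {"tx": 0,"ty": 0,"tz": 0,"rx": 0,"ry": 0,"rz": 0,"grip": 100}

```text
t: 16.48
eef_pos: [453.2, 99.4, 25.2]
tcp_rot: [-1.564, 0.001, 1.411]
ft_force: [-10.6, 1.2, -2.4]
opening: 1.0
```

Run:
```python
from h import *
st();print(env.state()['moment'])
p=np.mean([env.read_camera("scene")[0].astype(float) for _ in range(6)],0).astype(np.uint8)
cv2.imwrite("pics/scene10.png",p)
overlay("scene","pics/scene10.png",[(fr(-76,-36,-81.4,78.6,15),(0,0,255)),(fr(-76,-36,-81.4,78.6,0),(0,200,0))],(262,200,347,255),9,"pics/b.png")
p=np.mean([env.read_camera("top")[0].astype(float) for _ in range(6)],0).astype(np.uint8)
cv2.imwrite("pics/top10.png",p)
crop("pics/top10.png",(310,175,350,210),14,"pics/a.png")
```

```text
t 16.48 x'y' [-87.4  -1.6] z 25.2 yaw 80.83 f [-10.6   1.2  -2.4] op 1.0
[ 0.21062927  2.05846447 -0.51323185]
```

View pics/b.png

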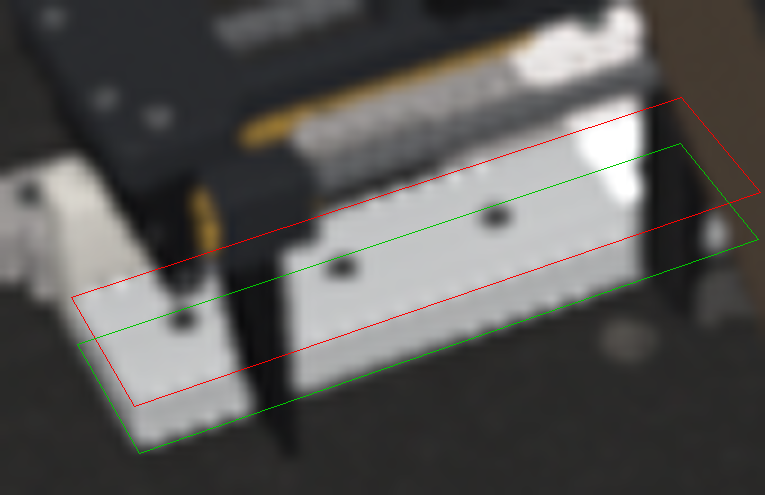

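View pics/a.png

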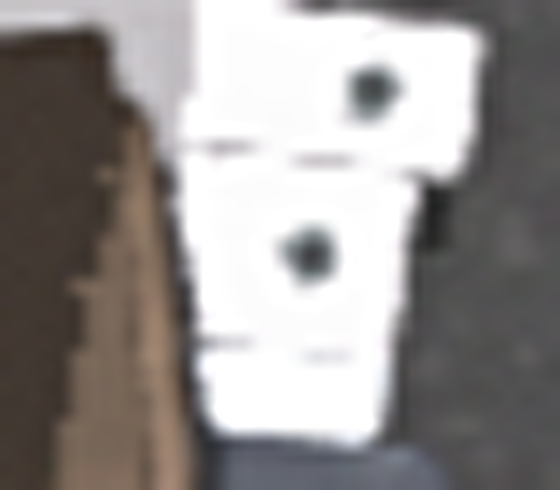

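The moment shows nearly all the push on the right finger. I'll yaw the tool slightly so the left finger, on the block side, loads too.

Call:
move_arm:
  rows:
    - {"tx": 0,"ty": 0,"tz": -0.03,"rx": 0,"ry": 0.005,"rz": 0,"grip": 100}
    - {"tx": 0,"ty": 0,"tz": -0.03,"rx": 0,"ry": 0.005,"rz": 0,"grip": 100}
    - {"tx": 0,"ty": 0,"tz": 0,"rx": 0,"ry": 0,"rz": 0,"grip": 100}
    - {"tx": 0,"ty": 0,"tz": 0,"rx": 0,"ry": 0,"rz": 0,"grip": 100}

```text
t: 17.42
eef_pos: [453.4, 99.4, 25.1]
tcp_rot: [-1.564, 0.002, 1.402]
ft_force: [-11.4, 2.8, -1.3]
opening: 1.002
```

Run:
```python
from h import *
st();print(env.state()['moment'])
```

```text
t 17.42 x'y' [-87.2  -1.5] z 25.1 yaw 80.35 f [-11.4   2.8  -1.3] op 1.002
[0.74308758 2.1953439  0.07695782]
```

Call:
move_arm:
  rows:
    - {"tx": 0,"ty": 0,"tz": -0.05,"rx": 0,"ry": 0,"rz": 0,"grip": 100}
    - {"tx": 0.03,"ty": 0,"tz": -0.05,"rx": 0,"ry": 0,"rz": 0,"grip": 100}
    - {"tx": 0,"ty": 0,"tz": 0,"rx": 0,"ry": 0,"rz": 0,"grip": 100}
    - {"tx": 0,"ty": 0,"tz": 0,"rx": 0,"ry": 0,"rz": 0,"grip": 100}

```text
t: 17.75
eef_pos: [453.5, 99.4, 24.9]
tcp_rot: [-1.561, 0.002, 1.402]
ft_force: [-15.3, 1.9, -0.3]
opening: 0.998
```

```bash
cat > edge.py <<'E'
from h import *
# subpixel x' of bar's lower robot-side edge (z=0) at given y', scanning x' in the scene image
def scan(img,ys,z,x0,x1):
    gimg=cv2.cvtColor(img,cv2.COLOR_BGR2GRAY).astype(np.float32);out=[]
    for y in ys:
        xs=np.arange(x0,x1,.2);uv=np.array([proj("scene",np.r_[g(x,y),z]) for x in xs],np.float32)
        v=cv2.remap(gimg,uv[:,0].reshape(1,-1),uv[:,1].reshape(1,-1),cv2.INTER_LINEAR)[0]
        lo,hi=v[:15].mean(),v[-15:].mean();i=np.argmax(v>(lo+hi)/2);out.append(round(float(xs[i]),1))
    return out
E
python3 - <<'E'
from edge import *
st();print(env.state()['moment'])
p=np.mean([env.read_camera("scene")[0].astype(float) for _ in range(6)],0).astype(np.uint8)
cv2.imwrite("pics/scene11.png",p)
ys=[75,70,65,30,20,10,0,-10,-20]
print('now',scan(p,ys,0,-86,-70))
print('before',scan(cv2.imread("pics/scene10.png"),ys,0,-86,-70))
p0=cv2.imread("pics/scene0.png")
print('initial',scan(p0,ys,0,-96,-80),'expect',[round(float(-85.6-.0087*y),1) for y in ys])
E
```

```text
t 17.75 x'y' [-87.1  -1.5] z 24.9 yaw 80.35 f [-15.3   1.9  -0.3] op 0.998
[0.60434596 2.75495313 0.09376814]
now [-75.0, -74.8, -74.8, -75.0, -75.4, -75.2, -75.0, -75.0, -75.4]
before [-74.8, -74.8, -74.8, -75.0, -74.8, -75.0, -75.0, -74.8, -75.4]
initial [-85.2, -85.4, -85.8, -85.2, -86.0, -85.4, -85.0, -85.0, -85.8] expect [-86.3, -86.2, -86.2, -85.9, -85.8, -85.7, -85.6, -85.5, -85.4]
```

Run:
```python
from h import *
p,_=env.read_camera("top");cv2.imwrite("pics/top12.png",p);st()
print(env.job_done());st()
```

```text
t 18.1 x'y' [-87.1  -1.5] z 24.9 yaw 80.35 f [-15.6   2.2   0.6] op 1.0
the job is handed in; nothing more can be done
None
the job is handed in; nothing more can be done
```

View pics/top12.png

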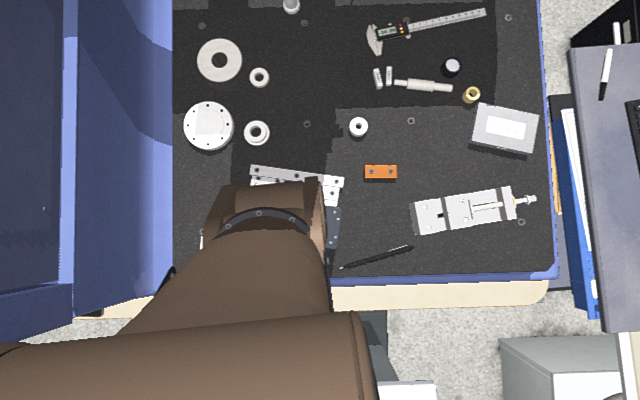

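I slid the milled block along the plate into the gap from the open left end and let go of it in front of the shallow stop. Then I pushed the bar against the fence with both open fingertips and handed the job in at about 18 s, still pressing with about 15 N.

**Block:** an overlay on the pictures after release put its centre about 52 mm along the rail, so it lies roughly 27–77 mm within the stop's 22–82 mm. It stood about 0.7 mm off the stop face, and I left the bar to close that. The gripper was not touching it at the end.

**Bar:** its robot-side edge measured x = -75.0 ± 0.4 mm in the fence frame over the 95 mm I could see, so it is parallel to the fence. Flush would be -76 mm. The same edge check read about 0.3 mm too far forward on average on the bar's starting position, with errors of up to about 1 mm at single points.

**What disagreed:** the first push bore almost entirely on the right finger (moment about the vertical -0.5 N m). I turned the tool by about half a degree, and the load then balanced (+0.09 N m).

**What I could not see:** the arm hides the line where the bar meets the block. That they bear is inferred from the bar being parallel and the push being centred. In the last top picture the objects not hidden by the arm look unmoved, but the V block was mostly behind it.

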